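# Pin the buckle jig shut and hold it

### The arm

A 6-joint arm with a two-finger parallel gripper is mounted at the origin on the work surface. World frame = base frame: x ahead of the robot, y to its left, z up, the work surface at z = 0. Lengths are in m, angles in rad, forces in N, time in s.
With the tool pointing down it reaches from about 0.4 to 0.925 m from the base axis. Payload 12.5 kg.
Tool frame: the origin (TCP) lies at the very end of the fingers, on their centre line; the grasp point (between the pads) lies arm.grip_point_offset behind it (arm.grip_point_offset is the distance from the TCP to the grasp point, in m); z points along the fingers, y is the line along which they close (so a half turn about z gives the same grasp; the last joint's range is limited). The gripper opens to 95 mm and grips with 3 to 60 N. Pads are 20 mm wide; open, the fingers measure 119 mm over their backs; the gripper's body (75 mm by 180 mm) begins 59 mm behind the grasp point.
Start: joints at [1.153, 0.491, 1.559, -0, 1.092, -0.106], TCP at [0.192, 0.595, 0.215] pointing down, gripper open.
Joint ranges: [-3.1, 3.1], [-0.84, 2.19], [0.05, 2.79], [-1.13, 4.28], [0.06, 2.93], [-2.69, 2.69]. Speed limits (rad/s): [2.22, 2.22, 2.79, 3.14, 3.14, 3.14].

### API

Orientations are given as a rotation vector (axis times angle).
In Python, from cell import arm, eyes, workorder, finder gives the robot as it stands.
- The arm moves only by the tool apply_moves, never from a script. Its argument "series" is one flat list of numbers, 6 for each row, row after row: the shift along the tool's x, y, z in units of 0.06 m (1.0 is 0.06 m), then the turn, a rotation vector about the tool's x, y, z in units of 10 degrees (1.0 is 10 degrees). In form: [x, y, z, ax, ay, az, x, y, z, ax, ay, az, ...]. A call has 1 to 10 rows; each row shifts and turns the commanded pose from where the row before left it, along the tool's axes as they then stand; what a row does not reach is not made up. A row lasts 1/8 s, in which the tool goes at most 62.5 mm and 10.7 degrees, less where a joint would pass 70% of its speed; a pose out of reach is approached as far as the arm can. A call with a number of a shift or a turn outside -1 to 1 is refused whole. A call with a gripper value outside its range is refused whole. "gripper" is the gripper command: -1 is fully open, 1 is shut, values between are in proportion, set as the call begins (left out, the last holds). The fingers move at their own pace and stop on an object; "newtons" is the grip in N (left out, the last holds). Time passes only in rows, so rows that do not move let the fingers close. It gives the time, the measured TCP pose, the force, the opening and the grip force at its end, in the units of the state.
- arm.get_state(): the state, without advancing time (a new reading comes with each control period).
- eyes.camera(name): name is "scene" or "top" or "wrist"; returns a dict with "pixels" (480x640x3 uint8, blue, green, red), "K" (3x3 intrinsics, pixels), "world_from_camera" (4x4, takes a point from camera to world coordinates); the wrist camera has in their place "hand_eye" (4x4, takes a point from camera to tool coordinates, whose origin is the TCP and whose axes are the flange's). Camera axes: x right, y down, z forward; pixel columns grow to the right and rows downward; lengths in m; the calibration is good to about 2 mm. A picture is of the moment at which its call begins: read the wrist's pose just before it. There is no depth.
- workorder.finish_job(): hands the job in; it is judged then, once.
Trained networks look in the newest picture that a camera, given by its name, has taken for a name from the list of things; names that differ only in an ending like _2 or _b are one class to them, and where a whole thing is asked for, a point or a joint stands for the part that bears it (a point fixed in the world has none). Each returns a list of dicts, best first, with "p" (0 to 1); they miss things now and then, are a little off and sometimes report something else, mostly with a low value. They report only what shows in the picture. A call takes as long as a camera call. They do not tell look-alikes from the thing itself.
- finder.search_frame(camera, name): "xyz" ([x, y, z] in m, in world coordinates, good to about 4 mm: the middle of the surface that is visible of it).
The state is a dict: "clock": time; "qpos": joint angles; "qvel": joint speeds; "effort": joint torques, N m; "position": TCP position; "tool_rot": TCP orientation; "wrist_force": force on the tool from outside, world axes, zero at the start; "torque": the same for the moment, N m; "finger_gap": finger opening in m; "gripper_force": force on a finger pad.
Only numpy, scipy, OpenCV 4.12 (cv2) and the standard library are available. Lean on these libraries where they do the work, as an engineer would, in place of code of your own. Each camera call takes 0.05 s, during which the arm holds its last target. There are 200 camera calls.

### The job

A belt buckle lies glued in the hinged wooden jig on the green mat: swing the jig's upper plate shut over it, take the red-handled pin out of the rack and push it down through the hole in the plate into the hole in the base until its flange is fully home. The jig springs ajar by itself, so finish while the gripper still bears down on the pin, keeping the plate squeezed fully shut on the base; do not let go at the end. Leave the other tools and things where they are.

Things in the scene. Friction and masses are not known exactly. Their poses are not given: they have to be found in the camera images.
- jig: fixed dark wooden base of the clamshell jig, 130 (x) x 152 (y) x 36 mm high, on the table; origin at the centre of its underside. The hinge runs along x at its +y edge. A brass buckle (3 mm thick) lies on it at y = +14 mm. Two black spring plungers, 12 mm wide, stand 14 mm out of its top at x = +-45, y = -45 mm and hold the plate up
- hinge_line (a point): the middle of the hinge axis: 70 mm toward the base's +y from its centre, 40 mm above the table; axes as the base's (the hinge axis is x)
- jig_leaf (a joint): hinge angle of the jig's upper plate, rad: 0 = fully shut, pi/2 = upright at the base's +y side; starts at 1.1 to 1.65. The hinge is stiff (0.16 N m): the plate stays where left. Below about 0.1 rad it meets the spring plungers: pressed down and released, it springs up to about 0.05 rad ajar (6 mm); pressing it fully shut at its hole takes about 7 N
- leaf_hole (a point): centre of the round 13 mm through hole, ringed in brass, at the upper plate's outer (when shut, top) face, 108 mm from the hinge axis; z is the face's outward normal. The plate is light wood, 120 mm wide (x), 12 mm thick, 0.2 kg, reaching 6 to 130 mm from the hinge axis, its underside in the axis's plane; shut, its underside is 4 mm above the base, its top 52 mm above the table
- base_hole (a point): centre of the mouth of the round 13 mm through hole in the base, marked by a brass ring, at the base's top face (36 mm above the table), right below the plate's hole when the plate is shut (38 mm from the base's centre toward its -y); axes as the base's, z up
- pin: loose steel pin with red handle, 86 mm tall, 80 g, upright in one of the rack's holes; origin at its tip, z up the pin. Shank 10 mm wide to 40 mm from the tip (tapered end), flange 26 mm wide from 40 to 46 mm, red handle 18 mm wide from 46 to 86 mm. In the rack the flange rests on the rack, tip 6 mm above the table. Fully home in the shut jig the tip is 24 mm below the base hole's mouth
- rack: fixed wooden rack, 190 (x) x 56 (y) x 46 mm high, three 13 mm holes in a row along its x at -60, 0 and +60 mm; origin at the centre of its underside
- punch_blue: loose punch of the pin's shape and size with a blue handle, in another hole of the rack; leave it
- punch_black: loose punch of the pin's shape and size with a black handle, in another hole of the rack; leave it
- mallet: mallet lying on the table to the left, about 250 mm long; leave it
- pliers: pliers with blue handles lying at the far side, 170 mm long, 14 mm high; leave them
- pencil: yellow pencil lying at the far side, 160 mm; leave it
- glue_jar: jar of glue, 56 mm diameter, 75 mm high, on the right; leave it
- spool: brown spool of thread, 44 mm diameter, 54 mm high, on the right; leave it
Not all that is in view belongs to the job. Leave any purple look-alike of the pin alone. Of the things shaped like the jig, the wooden one is meant.

How it is judged:
By the outcome, as a careful person would: the job done as asked, in the order asked, and still so for the second after the job is handed in, while the arm keeps its last pose, push and grip.
It also fails if it takes over 58 s, if anything falls off the work surface, if the arm or the gripper's body presses on something with over 40 N, if the wrist force passes 120 N, or if a joint passes its speed limit or range.

## Working session

There is one attempt and no reset: what is moved stays moved. The work goes in short steps, Python scripts to look and compute and a tool call to move; the robot and the scene stay as the last step left them, time stands still between calls to the robot, and variables do not carry over. Pictures are saved under pics/ and viewed, at most 10 in all, crops included, and the job is handed in when it is done.

Besides the shell and the picture viewer there is one more tool, called after ">>>" as name(argument=value, ...) on one line, values as JSON. apply_moves: Moves the arm, as the interface text tells. Shifts and turns lie within -1 to 1; 1 stands for 0.06 m of shift or 10 degrees of turn. Its arguments: {"type":"object","properties":{"series":{"type":"array"},"gripper":{"type":"number"},"newtons":{"type":"number"}},"required":["series"]}

```bash
mkdir -p pics
cat > h.py <<'E'
import numpy as np, cv2
from cell import arm, eyes, workorder, finder
from scipy.spatial.transform import Rotation as R
def proj(c,p,T=None):
    T=c["world_from_camera"] if T is None else T
    q=np.linalg.inv(T)@np.append(p,1); u=np.array(c["K"])@q[:3]; return u[:2]/u[2]
def back(c,uv,z,T=None):
    T=np.array(c["world_from_camera"] if T is None else T)
    d=T[:3,:3]@np.linalg.inv(np.array(c["K"]))@np.array([uv[0],uv[1],1.]); o=T[:3,3]
    return o+d*(z-o[2])/d[2]
def wT(s,c):
    T=np.eye(4);T[:3,:3]=R.from_rotvec(s["tool_rot"]).as_matrix();T[:3,3]=s["position"];return T@np.array(c["hand_eye"])
E
python3 - <<'E'
from h import *
s=arm.get_state(); print(s, arm.grip_point_offset)
for n in("scene","top"):
    c=eyes.camera(n); cv2.imwrite(f"pics/{n}0.png",c["pixels"])
    print(n,np.round(c["world_from_camera"],3).tolist(),np.round(c["K"],1).tolist())
    for k in("jig","hinge_line","jig_leaf","leaf_hole","base_hole","pin","rack","punch_blue","punch_black"):
        for r in finder.search_frame(n,k)[:3]: print(k,round(r["p"],2),np.round(r["xyz"],3),np.round(proj(c,r["xyz"])))
E
```

```text
{'clock': 0.0, 'qpos': array([ 1.15338060e+00,  4.91565038e-01,  1.55945418e+00,  7.02244638e-06,
        1.09171613e+00, -1.05605019e-01]), 'qvel': array([-0.00133927,  0.00073197, -0.00126078, -0.00190736,  0.00045429,
        0.00244607]), 'effort': array([ 2.17086796e-03, -6.12646151e+01, -2.58189332e+01,  6.93294732e-02,
        4.81056562e-02, -4.60652291e-05]), 'position': array([0.1916167 , 0.59463854, 0.21405672]), 'tool_rot': array([-4.87767484e-01, -3.10319034e+00,  1.73121986e-03]), 'wrist_force': array([ 0.01002419, -0.42015409, -0.04371435]), 'torque': array([ 0.01896819, -0.01614207,  0.00287619]), 'gripper_force': 0.0, 'finger_gap': 0.09511772677498646} 0.0188
scene [[0.617, 0.472, -0.63, 1.342], [0.787, -0.39, 0.478, -0.62], [-0.02, -0.791, -0.612, 0.825], [0.0, 0.0, 0.0, 1.0]] [[518.0, 0.0, 321.3], [0.0, 518.0, 236.5], [0.0, 0.0, 1.0]]
jig 0.98 [0.589 0.095 0.037] [367. 232.]
jig 0.73 [ 0.382 -0.014  0.048] [283. 208.]
jig 0.61 [0.751 0.236 0.044] [455. 238.]
hinge_line 0.94 [0.586 0.098 0.038] [367. 231.]
hinge_line 0.67 [0.748 0.234 0.046] [453. 237.]
jig_leaf 0.9
[... 1196 characters left out ...]
4.]
hinge_line 0.7 [0.719 0.26  0.05 ] [216. 190.]
hinge_line 0.58 [0.348 0.006 0.051] [308. 321.]
jig_leaf 0.82 [0.728 0.259 0.053] [216. 186.]
jig_leaf 0.64 [ 0.349 -0.001  0.052] [310. 320.]
jig_leaf 0.58 [0.743 0.083 0.007] [279. 184.]
leaf_hole 0.7 [0.578 0.144 0.169] [253. 232.]
leaf_hole 0.63 [0.729 0.257 0.054] [217. 186.]
leaf_hole 0.6 [0.346 0.003 0.049] [309. 321.]
base_hole 0.87 [0.348 0.004 0.054] [308. 321.]
base_hole 0.77 [0.723 0.262 0.052] [215. 188.]
base_hole 0.6 [0.566 0.082 0.037] [280. 243.]
pin 0.46 [ 0.42  -0.287  0.084] [415. 293.]
rack 0.75 [ 0.478 -0.276  0.046] [408. 272.]
rack 0.46 [0.572 0.144 0.17 ] [253. 235.]
punch_blue 0.59 [ 0.48  -0.277  0.085] [411. 270.]
```

Run:
```python
import cv2
a=cv2.imread("pics/scene0.png");b=cv2.imread("pics/top0.png")
cv2.imwrite("pics/sc1.png",cv2.resize(a[130:370,80:480],None,fx=2,fy=2,interpolation=cv2.INTER_CUBIC))
cv2.imwrite("pics/tc1.png",cv2.resize(b[150:350,180:446],None,fx=3,fy=3,interpolation=cv2.INTER_CUBIC))
```

```text
(no output)
```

View pics/sc1.png

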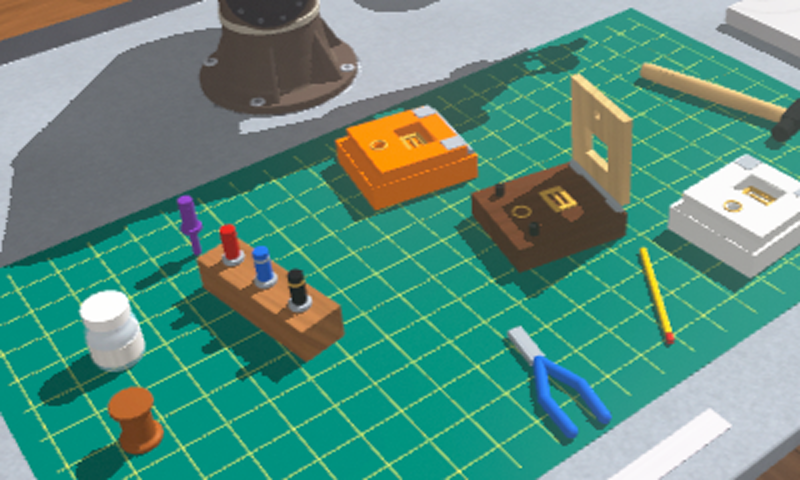

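View pics/tc1.png

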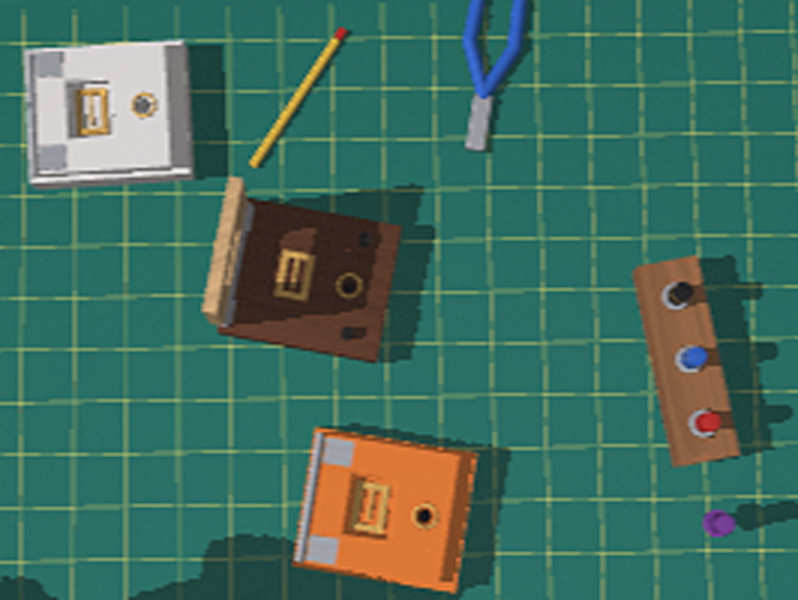

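The scene shows three jig-shaped things: white at scene ≈(455,238), orange ≈(283,208) and dark wood with a light upright plate ≈(360,230). The wooden one is meant, and its hinge is at the left in the top view, toward world +y. There are two candidate pins: red in the rack at scene (195,251), and a purple look-alike standing at (174,240). The red one in the rack fits. The crop above shows both clearly.

Run:
```python
from h import *
c=eyes.camera("top"); f=lambda u,z:back(c,(180+(u[0]-1)/3,150+(u[1]-1)/3),z)
bh=f((349,286),.036)
P={k:f(u,z) for k,u,z in [("fr",(400,227),.036),("nr",(377,361),.036),("nl",(220,332),.036),("pt_f",(242,180),.17),("pt_n",(215,318),.17),("pto_f",(230,180),.17),("pto_n",(203,315),.17),("red",(709,421),.092),("blue",(694,357),.092),("black",(683,292),.092),("fred",(703,424),.052),("fbl",(691,358),.052),("fbk",(676,296),.052)]}
print("bh",bh)
for k in P: print(k,P[k].round(4))
d=P["fr"]-P["nr"]; print("base edge len",np.linalg.norm(d),"yaw of x",np.degrees(np.arctan2(d[1],d[0])))
d=P["nl"]-P["nr"]; print("y edge",np.linalg.norm(d),np.degrees(np.arctan2(d[1],d[0]))-90)
d=P["black"]-P["red"]; print("row",np.linalg.norm(d),np.degrees(np.arctan2(d[1],d[0])))
d=P["fbk"]-P["fred"]; print("row",np.linalg.norm(d),np.degrees(np.arctan2(d[1],d[0])))
s=arm.get_state(); print(R.from_rotvec(s["tool_rot"]).as_matrix().round(3))
w=eyes.camera("wrist"); print(np.round(w["hand_eye"],3).tolist(), np.round(w["K"],0).tolist())
```

```text
bh [0.55986887 0.03615193 0.036     ]
fr [ 0.6152 -0.0127  0.036 ]
nr [0.4888 0.0109 0.036 ]
nl [0.5184 0.1576 0.036 ]
pt_f [0.638  0.1245 0.17  ]
pt_n [0.5179 0.1484 0.17  ]
pto_f [0.6382 0.1349 0.17  ]
pto_n [0.5206 0.1587 0.17  ]
red [ 0.4259 -0.2871  0.092 ]
blue [ 0.4837 -0.2757  0.092 ]
black [ 0.5429 -0.2678  0.092 ]
fred [ 0.4248 -0.2886  0.052 ]
fbl [ 0.4859 -0.2798  0.052 ]
fbk [ 0.5438 -0.2679  0.052 ]
base edge len 0.1285087894208078 yaw of x -10.553949392354188
y edge 0.1497284394071135 -11.376556600557635
row 0.11852753234164227 9.359292064187638
row 0.12077667707066324 9.903996906178419
[[-0.952  0.307  0.   ]
 [ 0.307  0.952  0.   ]
 [ 0.     0.    -1.   ]]
[[0.001, -0.968, -0.251, 0.069], [1.0, 0.001, -0.0, 0.001], [0.0, -0.251, 0.968, -0.17], [0.0, 0.0, 0.0, 1.0]] [[367.0, 0.0, 321.0], [0.0, 367.0, 241.0], [0.0, 0.0, 1.0]]
```

>>> apply_moves(series=[-0.84, -0.45, 0, 0, 0, 0, -0.84, -0.45, 0, 0, 0, 0, -0.84, -0.45, 0, 0, 0, 0, -0.84, -0.45, 0, 0, 0, 0, -0.84, -0.45, 0, 0, 0, 0, -0.84, -0.45, 0, 0, 0, 0, -0.84, -0.45, 0, 0, 0, 0, -0.84, -0.45, 0, 0, 0, 0, -0.84, -0.45, 0, 0, 0, 0, -0.84, -0.45, 0, 0, 0, 0], gripper=1)

```text
clock: 2.35
position: [0.5898, 0.1817, 0.2148]
tool_rot: [0.488, 3.103, 0.0]
wrist_force: [0.1, 1.0, 0.3]
finger_gap: 0.0024
gripper_force: 0.0
```

>>> apply_moves(series=[0, 0, 0, 0, 0, -0.7, 0, 0, 0, 0, 0, 0, 0, 0, 0, 0, 0, 0])

```text
clock: 2.72
position: [0.5883, 0.1838, 0.2147]
tool_rot: [0.3, 3.127, 0.0]
wrist_force: [-0.3, -0.1, 0.0]
finger_gap: 0.0003
gripper_force: 0.0
```

Run:
```python
from h import *
s=arm.get_state(); w=eyes.camera("wrist"); T=wT(s,w)
print(s["position"],s["finger_gap"],R.from_rotvec(s["tool_rot"]).as_matrix().round(3).tolist())
im=w["pixels"].copy()
for p in[(.56,.036,.036),(.5805,.142,.04),(.579,.147,.17)]:
    q=proj(w,p,T);print(q);cv2.drawMarker(im,tuple(int(v) for v in q),(255,0,255),0,12)
cv2.imwrite("pics/w1.png",im)
```

```text
[0.58825343 0.18376324 0.21474551] 0.00028450420990473843 [[-0.982, 0.19, 0.0], [0.19, 0.982, 0.0], [-0.0, 0.0, -1.0]]
[165.09195404 219.62018859]
[276.14172969 220.48906414]
[258.41375295 258.60543914]
```

View pics/w1.png

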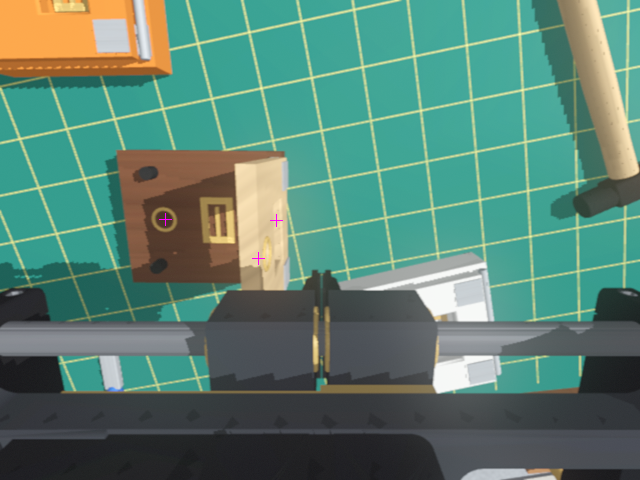

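The base hole marker at (165,220) sits in the brass ring, so the pose is confirmed. The leaf leans slightly inward, and the closed fingers are behind it at (320,285). I'll sweep it shut.

>>> apply_moves(series=[0, 0, 0.95, 0, 0, 0, 0, -0.36, 0, 0, 0, 0, 0, -0.37, 0, 0, 0, 0, 0, -0.33, 0.085, 0, 0, 0, 0, -0.33, 0.085, 0, 0, 0, 0, -0.44, 0.27, 0, 0, 0, 0, -0.35, 0.38, 0, 0, 0, 0, -0.18, 0.28, 0, 0, 0, 0, -0.12, 0.33, 0, 0, 0])

```text
clock: 3.9
position: [0.5605, 0.0355, 0.0717]
tool_rot: [0.299, 3.126, -0.0]
wrist_force: [0.7, 0.2, -0.2]
finger_gap: 0.0001
gripper_force: 0.3
```

>>> apply_moves(series=[0, -0.04, 0.16, 0, 0, 0, 0, -0.02, 0.16, 0, 0, 0, 0, 0, 0, 0, 0, 0])

```text
clock: 4.28
position: [0.56, 0.0332, 0.0527]
tool_rot: [0.297, 3.127, -0.0]
wrist_force: [-0.2, -1.2, 3.1]
finger_gap: 0.0003
gripper_force: 1.5
```

>>> apply_moves(series=[0, 0, 0.05, 0, 0, 0, 0, 0, 0, 0, 0, 0, 0, 0, -0.9, 0, 0, 0, 0, 0, -0.9, 0, 0, 0, 0, 0, -0.9, 0, 0, 0, 0, 0, 0, 0, 0, 0, 0, 0, 0, 0, 0, 0], gripper=0)

```text
clock: 5.15
position: [0.5596, 0.0338, 0.2113]
tool_rot: [0.297, 3.128, 0.0]
wrist_force: [-0.6, 0.8, -0.0]
finger_gap: 0.0477
gripper_force: 0.0
```

Run:
```python
from h import *
s=arm.get_state(); w=eyes.camera("wrist"); T=wT(s,w)
print(s["position"],s["finger_gap"])
im=w["pixels"].copy(); cv2.imwrite("pics/w2raw.png",im)
for r in finder.search_frame("wrist","leaf_hole")[:3]: print(r["p"],r["xyz"])
q=proj(w,(.5599,.0361,.0575),T);print(q)
x,y=[int(v) for v in q]
cr=im[y-80:y+80,x-100:x+100]
cv2.imwrite("pics/w2.png",cv2.resize(cr,None,fx=4,fy=4,interpolation=cv2.INTER_CUBIC));print(x-100,y-80)
c=eyes.camera("top")
for k in("pin","leaf_hole"):
  for r in finder.search_frame("top",k)[:3]: print(k,r["p"],r["xyz"])
```

```text
[0.55957338 0.03381704 0.21128873] 0.04769299321477901
0.89 [0.3922, -0.0035, 0.0531]
0.77 [0.6837, 0.2544, 0.0497]
0.74 [0.5592, 0.0702, 0.0581]
[323.02552531 224.65920818]
223 144
pin 0.47 [0.4216, -0.2865, 0.0873]
leaf_hole 0.93 [0.7288, 0.2585, 0.053]
leaf_hole 0.71 [0.481, -0.2752, 0.0854]
leaf_hole 0.63 [0.3469, -0.0424, 0.0481]
```

View pics/w2.png

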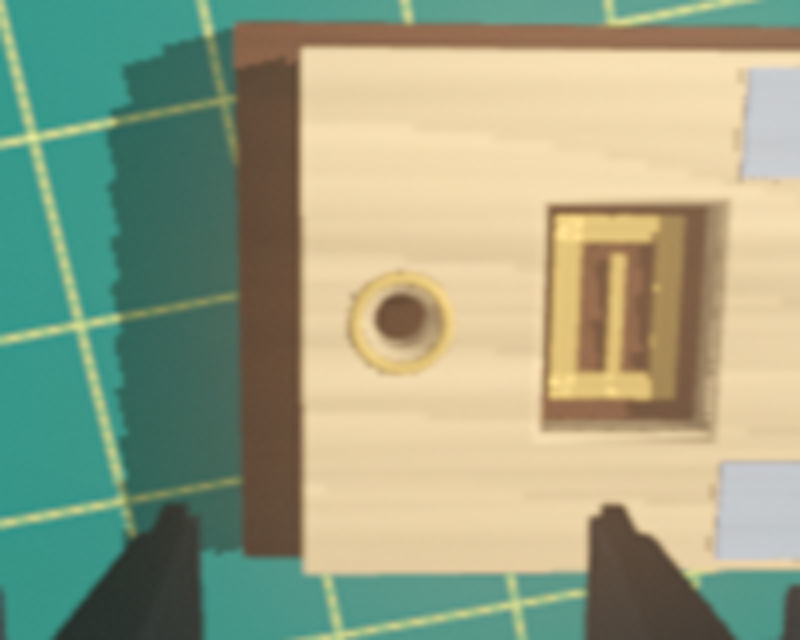

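>>> apply_moves(series=[0.2, -0.95, 0, 0, 0, 0, 0.2, -0.95, 0, 0, 0, 0, 0.2, -0.95, 0, 0, 0, 0, 0.2, -0.95, 0, 0, 0, 0, 0.2, -0.95, 0, 0, 0, 0, 0.18, -0.95, 0, 0, 0, 0, 0, 0, 0, 0, 0, -1, 0, 0, 0, 0, 0, -1, 0, 0, 0, 0, 0, 0, 0, 0, 0, 0, 0, 0])

```text
clock: 6.65
position: [0.4259, -0.2888, 0.2113]
tool_rot: [0.245, -3.132, -0.001]
wrist_force: [0.9, 0.3, 0.6]
finger_gap: 0.0474
gripper_force: 0.0
```

Run:
```python
from h import *
s=arm.get_state(); w=eyes.camera("wrist"); T=wT(s,w)
print(s["position"],s["finger_gap"],R.from_rotvec(s["tool_rot"]).as_matrix().round(3).tolist())
im=w["pixels"].copy()
print(proj(w,(.4255,-.288,.092),T),proj(w,(.4255,-.288,.052),T))
hsv=cv2.cvtColor(im,cv2.COLOR_BGR2HSV)
m=((hsv[...,0]<6)|(hsv[...,0]>174))&(hsv[...,1]>170)&(hsv[...,2]>60)
n,l,st,ce=cv2.connectedComponentsWithStats(m.astype(np.uint8))
for i in range(1,n):
    if st[i,4]>60: print(st[i],ce[i])
cv2.imwrite("pics/w3.png",cv2.resize(im[100:330,180:460],None,fx=2.6,fy=2.6))
```

```text
[ 0.42590161 -0.28875015  0.21133303] 0.047429927218056375 [[-0.988, -0.155, -0.0], [-0.155, 0.988, 0.0], [0.0, 0.0, -1.0]]
[321.7702957  233.24044623] [321.66723135 223.14343856]
```

View pics/w3.png

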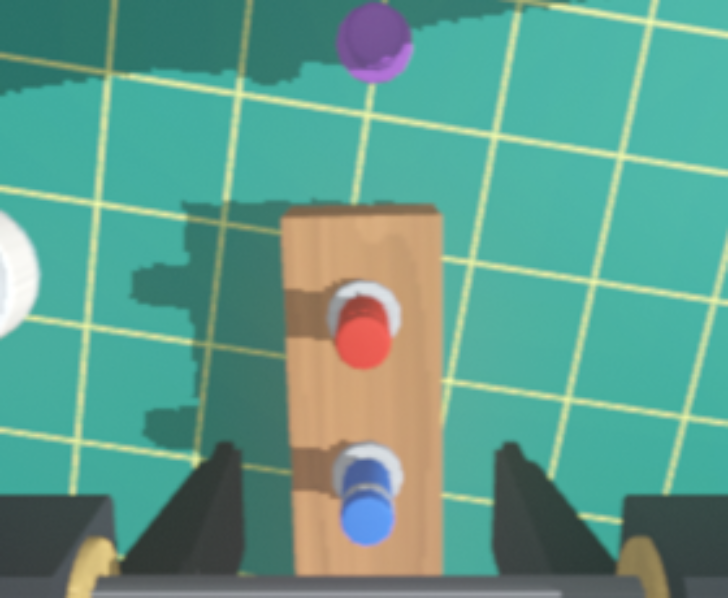

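The red pin's top is at crop (362,340) and its flange at (364,317). That's upright in the rack and directly under the gripper, within 2 mm. The purple one at (375,42) stands outside the rack.

>>> apply_moves(series=[0.03, -0.015, 0.86, 0, 0, 0, 0, 0, 0.86, 0, 0, 0, 0, 0, 0.85, 0, 0, 0, 0, 0, 0, 0, 0, 0])

```text
clock: 7.2
position: [0.4231, -0.2888, 0.055]
tool_rot: [0.248, -3.127, -0.007]
wrist_force: [0.0, 1.0, 0.2]
finger_gap: 0.0476
gripper_force: 0.0
```

>>> apply_moves(series=[0, 0, 0, 0, 0, 0, 0, 0, 0, 0, 0, 0, 0, 0, 0, 0, 0, 0, 0, 0, 0, 0, 0, 0, 0, 0, 0, 0, 0, 0], gripper=1, newtons=45)

```text
clock: 7.82
position: [0.4246, -0.2903, 0.0584]
tool_rot: [-0.25, 3.13, -0.002]
wrist_force: [-0.9, 1.6, 8.5]
finger_gap: 0.0171
gripper_force: 45.0
```

>>> apply_moves(series=[0, 0, -0.5, 0, 0, 0, 0, 0, -0.9, 0, 0, 0, 0, 0, -0.9, 0, 0, 0, 0, 0, 0, 0, 0, 0, 0, 0, 0, 0, 0, 0])

```text
clock: 8.45
position: [0.4239, -0.2898, 0.195]
tool_rot: [0.25, -3.131, -0.001]
wrist_force: [0.6, 0.3, -0.9]
finger_gap: 0.017
gripper_force: 45.0
```

Run:
```python
from h import *
s=arm.get_state();c=eyes.camera("scene")
print(s["position"],s["finger_gap"],s["wrist_force"],R.from_rotvec(s["tool_rot"]).as_matrix().round(3).tolist())
im=c["pixels"].copy()
p=s["position"]; q=proj(c,p);x,y=[int(v) for v in q]
for dz in(-.0505,-.0105,0,.0355):
  u=proj(c,p+np.array([0,0,dz]));print(dz,u)
x0,y0=x-60,y-50
cv2.imwrite("pics/s4.png",cv2.resize(im[y0:y0+100,x0:x0+120],None,fx=6,fy=6,interpolation=cv2.INTER_CUBIC));print(x0,y0)
```

```text
[ 0.42388027 -0.28975697  0.19499235] 0.017044726782412815 [ 0.62829211  0.28097745 -0.86876779] [[-0.987, -0.159, -0.0], [-0.159, 0.987, 0.0], [0.0, 0.0, -1.0]]
-0.0505 [189.44131135 225.65205719]
-0.0105 [186.21035216 210.89036896]
0 [185.33885295 206.90864132]
0.0355 [182.31693138 193.10200949]
125 156
```

View pics/s4.png

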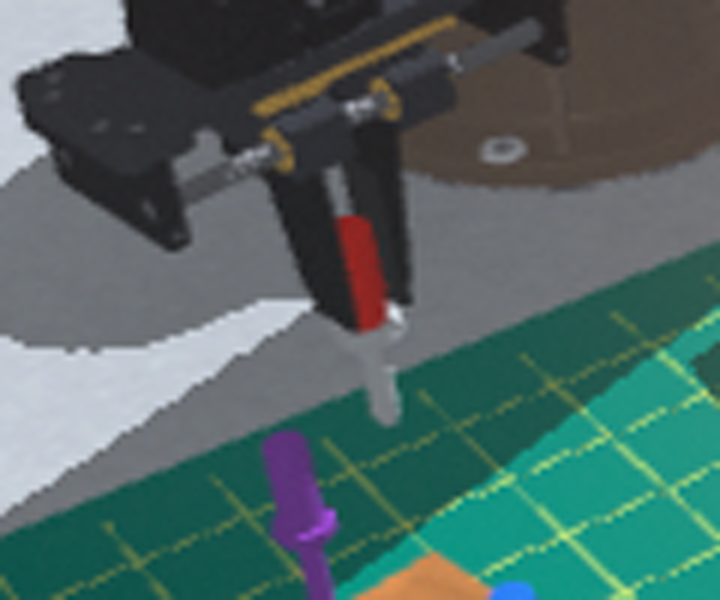

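The pin is held straight, with the tip at full (189.5,226.7) against (189.4,225.7) predicted. I'll move it over the jig hole.

>>> apply_moves(series=[-0.517, 0.833, 0, 0, 0, 0, -0.517, 0.833, 0, 0, 0, 0, -0.517, 0.833, 0, 0, 0, 0, -0.517, 0.833, 0, 0, 0, 0, -0.517, 0.833, 0, 0, 0, 0, -0.517, 0.833, 0, 0, 0, 0, 0, 0, 0.5, 0, 0, 0, 0, 0, 0.5, 0, 0, 0, 0, 0, 0, 0, 0, 0, 0, 0, 0, 0, 0, 0])

```text
clock: 9.75
position: [0.5606, 0.0354, 0.1356]
tool_rot: [0.25, -3.131, -0.0]
wrist_force: [0.4, 0.8, -0.2]
finger_gap: 0.0172
gripper_force: 45.0
```

Run:
```python
from h import *
s=arm.get_state(); w=eyes.camera("wrist"); T=wT(s,w)
p=s["position"];print(p,s["wrist_force"])
o=[]
for im,pr,n in((w["pixels"],lambda q:proj(w,q,T),"w"),):
  print("w tip",pr(p+[0,0,-.0505]),"hole",pr(np.array([.5599,.0361,.0575])))
  x,y=pr(p+[0,0,-.0505]).astype(int); print("w crop",x-50,y-60); o.append(cv2.resize(im[y-60:y+60,x-50:x+50],None,fx=4,fy=4,interpolation=cv2.INTER_CUBIC))
c=eyes.camera("scene")
print("s tip",proj(c,p+[0,0,-.0505]),"hole",proj(c,np.array([.5599,.0361,.0575])))
x,y=proj(c,p+[0,0,-.0505]).astype(int); print("s crop",x-50,y-60);o.append(cv2.resize(c["pixels"][y-60:y+60,x-50:x+50],None,fx=4,fy=4,interpolation=cv2.INTER_CUBIC))
cv2.imwrite("pics/d5.png",np.hstack(o))
```

```text
[0.56055441 0.03539362 0.13557299] [ 0.44409197  0.7516445  -0.15430855]
w tip [320.78015578 258.97172455] hole [321.94262095 246.50046655]
w crop 270 198
s tip [341.06812305 220.20722865] hole [341.08167534 229.04723138]
s crop 291 160
```

View pics/d5.png

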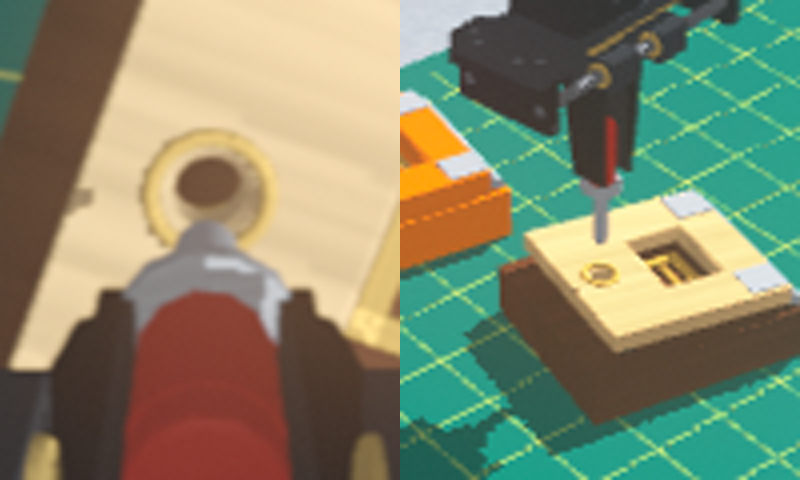

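The hole in the wrist view (322.2,246) matches the prediction. The tip lines up with it in both views to about 0.5 mm, so I'll insert in stages.

>>> apply_moves(series=[0.01, 0.005, 0.2, 0, 0, 0, 0, 0, 0.2, 0, 0, 0, 0, 0, 0.2, 0, 0, 0, 0, 0, 0, 0, 0, 0])

```text
clock: 10.35
position: [0.5592, 0.0358, 0.0982]
tool_rot: [0.25, -3.13, -0.001]
wrist_force: [-0.3, -0.7, -0.4]
finger_gap: 0.0173
gripper_force: 45.0
```

>>> apply_moves(series=[0, 0, 0.15, 0, 0, 0, 0, 0, 0.15, 0, 0, 0, 0, 0, 0, 0, 0, 0])

```text
clock: 10.72
position: [0.5594, 0.0358, 0.0807]
tool_rot: [0.25, -3.13, -0.0]
wrist_force: [-0.1, 0.5, -0.8]
finger_gap: 0.0176
gripper_force: 45.0
```

>>> apply_moves(series=[0, 0, 0.12, 0, 0, 0, 0, 0, 0.1, 0, 0, 0, 0, 0, 0.05, 0, 0, 0, 0, 0, 0, 0, 0, 0])

```text
clock: 11.22
position: [0.5598, 0.0357, 0.0652]
tool_rot: [-0.25, 3.132, 0.0]
wrist_force: [-0.6, -1.0, 1.9]
finger_gap: 0.0175
gripper_force: 45.0
```

>>> apply_moves(series=[0, 0, 0.03, 0, 0, 0, 0, 0, 0.03, 0, 0, 0, 0, 0, 0, 0, 0, 0])

```text
clock: 11.6
position: [0.56, 0.0356, 0.0639]
tool_rot: [-0.25, 3.13, -0.001]
wrist_force: [-7.9, -3.9, 29.2]
finger_gap: 0.0175
gripper_force: 45.0
```

>>> apply_moves(series=[0.01, 0, -0.01, 0, 0, 0, 0, 0, 0, 0, 0, 0, 0, 0, 0, 0, 0, 0])

```text
clock: 11.98
position: [0.5599, 0.0355, 0.0641]
tool_rot: [-0.25, 3.129, -0.001]
wrist_force: [-3.7, -2.7, 21.7]
finger_gap: 0.0171
gripper_force: 45.0
```

Run:
```python
from h import *
s=arm.get_state();c=eyes.camera("scene");p=s["position"];print(p,s["wrist_force"],s["torque"])
w=eyes.camera("wrist")
x,y=proj(c,np.array([.5599,.0361,.05])).astype(int)
a=cv2.resize(c["pixels"][y-50:y+50,x-40:x+60],None,fx=4,fy=4,interpolation=cv2.INTER_CUBIC)
b=cv2.resize(w["pixels"][170:270,270:370],None,fx=4,fy=4,interpolation=cv2.INTER_CUBIC)
cv2.imwrite("pics/e6.png",np.hstack([a,b]))
```

```text
[0.55990483 0.0355441  0.0641157 ] [-3.72184814 -2.73328862 21.72312633] [-0.40806701  0.80138041 -0.02015675]
```

View pics/e6.png

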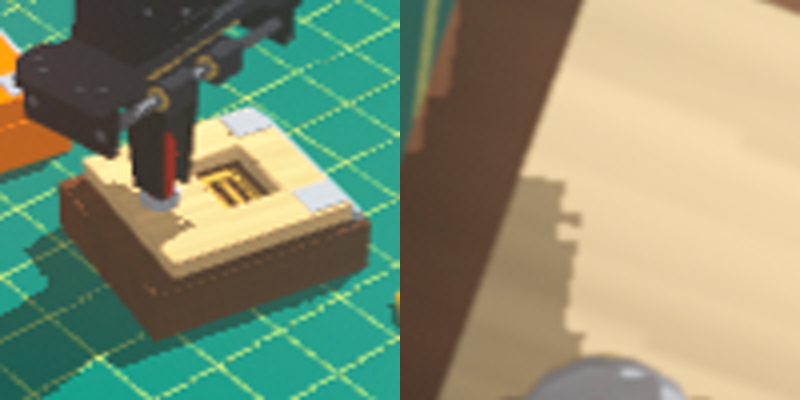

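The flange sits flat on the plate, and the plate lies parallel and tight on the base. The press is a stable 22 N or so against a hard stop, so I'm handing in.

```bash
python3 -c "
from cell import workorder; print(workorder.finish_job())"
```

```text
the job is handed in; nothing more can be done
None
```

I shut the wooden jig, pushed the red pin fully home, and handed the job in at about 12 s with the gripper still pressing down on the pin at about 22 N; no verdict came back.

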